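# Put three flasks back into the cork rings that fit them

## Robot

A 7-joint arm with a two-finger parallel gripper is mounted at the origin on a cart in front of the work surface, level with it; the furniture and walls round the work are solid. World frame = base frame: x ahead of the robot, y to its left, z up, the work surface at z = 0. Lengths are in m, angles in rad, forces in N, time in s.
With the tool pointing down it reaches from about 0.4 to 0.9 m from the base axis. Payload 5.6 kg.
Tool frame: the origin (TCP) lies midway between the tips of the shut fingers; the grasp point (between the pads) lies 19 mm behind it; y points along the fingers, z is the direction in which the jaws open and shut, and the axes are right-handed (so a half turn about y gives the same grasp; the last joint's range is limited). The gripper opens to 92 mm and grips with 3 to 60 N. Pads are 20 mm wide; open, the fingers measure 128 mm over their backs; the gripper's body (75 mm by 189 mm) begins 69 mm behind the grasp point.
Start: joints at [-1.185, 0.468, -0.012, 1.603, 0.006, 1.071, -0.056], TCP at [0.27, 0.591, 0.215] pointing down, gripper open.
Joint ranges: [-2.53, 2.53], [-0.31, 2.02], [-1.57, 1.55], [0.28, 2.44], [-1.29, 4.43], [0.15, 1.84], [-2.92, 2.92]. Speed limits (rad/s): [2.57, 2.57, 3.14, 3.14, 3.14, 3.14, 3.14].

## Interface

Orientations are given as a 3x3 rotation matrix whose columns are the frame's x, y, z axes.
In Python, from station import env, effector, solver, viewer, workorder, search_frame, tip_of gives the robot as it stands. Calls block until the motion is done:
- env.reach(position, orientation): joint-space move of the TCP to a pose.
- env.movel(position, frame=None, rate=0.15): straight line of the TCP; frame=None keeps the orientation; rate is the mean speed in m/s.
- env.goto_joints(angles): joint-space move.
- effector.release() and effector.grasp(squeeze=None): open the fingers fully, or close them until they stop; squeeze is the grip in N (None keeps the last).
- env.pause(seconds).
- solver.inverse_kinematics(position, orientation): joint angles nearest the present ones, or None.
- env.sense(): the state.
- viewer.read_camera(name): name is "side" or "top"; returns (picture, depth): 384x512x3 uint8, red, green, blue; 384x512 float32, m along the optical axis (not along the pixel's ray), 0 where there is no reading.
- viewer.camera_info(name): a dict with "intrinsics" (3x3 intrinsics, pixels), "dist_coeffs" ([k1, k2, p1, p2, k3] as OpenCV has them; the pictures are not rectified), "eye" and "rotation" of the camera in the world. Camera axes: x right, y up, looking along -z (the intrinsics and any distortion apply to the point x, -y, -z); pixel columns grow to the right and rows downward; lengths in m; the calibration is good to about 2 mm. A picture is of the moment at which its call begins. camera_info takes no time and is no camera call.
A pose or a line that the arm cannot do raises env.PlanningError and nothing moves.
- workorder.finish_job(): hands the job in, once; it reports no verdict.
Trained networks look in the newest picture that a camera, given by its name, has taken for a name from the list of things; names that differ only in an ending like _2 or _b are one class to them, and where a whole thing is asked for, a point or a joint stands for the part that bears it (a point fixed in the world has none). Each returns a list of dicts, best first, with "score" (0 to 1); they miss things now and then, are a little off and sometimes report something else, mostly with a low value. They report only what shows in the picture. A call takes as long as a camera call. They do not tell look-alikes from the thing itself.
- search_frame(camera, name): "at" ([x, y, z] in m, in world coordinates, good to about 4 mm: the middle of the surface that is visible of it).
- tip_of(camera, name): "at" ([x, y, z] in m, in world coordinates, good to about 4 mm: a listed point, or the origin of a listed thing).
The state is a dict: "t": time; "joint_positions": joint angles; "joint_velocities": joint speeds; "tau": joint torques, N m; "ee_pos": TCP position; "tcp_rot": TCP orientation; "wrist_force": force on the tool from outside, world axes, zero at the start; "moment": the same for the moment, N m; "gripper_width": finger opening in m.
Only numpy, scipy, OpenCV 4.12 (cv2) and the standard library are available. Lean on these libraries where they do the work, as an engineer would, in place of code of your own. Each camera call takes 0.05 s, during which the arm holds its last target. There are 200 camera calls.

## Task

The three glass flasks on the bench stand in the wrong cork rings. Rearrange them so that the smallest flask stands in the smallest ring, the middle one in the middle ring and the largest in the largest ring, each upright and down in the recess; all rings are taken, so stand a flask on a free bit of bench for a while, and leave the rings where they lie. Do not tip a flask over or drop one, and leave the beaker and the wash bottle alone.

Things in the scene. Friction and masses are not known exactly. Their poses are not given: they have to be found in the camera images.
- flask_small: glass flask, round bulb, long neck, the smallest of the three. Bulb 64 mm in diameter, height 135 mm; flat foot 32 mm in diameter. Neck 14 mm thick from 72 mm to 132 mm above the foot, with a 22 mm lip on top; grasp the neck, 25 to 45 mm below its top, gently (25 N). It starts loosely in the largest ring. Origin: centre of the foot's underside; z axis up the neck
- flask_middle: glass flask, round bulb, long neck, the middle one (a little bigger than the smallest). Bulb 72 mm in diameter, height 149 mm; flat foot 36 mm in diameter. Neck 20 mm thick from 72 mm to 146 mm above the foot, with a 25 mm lip on top; grasp the neck, 25 to 45 mm below its top, gently (25 N). It starts in the smallest ring. Origin: centre of the foot's underside; z axis up the neck
- flask_large: glass flask, round bulb, long neck, by far the largest. Bulb 96 mm in diameter, height 198 mm; flat foot 44 mm in diameter. Neck 20 mm thick from 100 mm to 194 mm above the foot, with a 27 mm lip on top; grasp the neck, 25 to 45 mm below its top, gently (25 N). It starts in the middle ring. Origin: centre of the foot's underside; z axis up the neck
- ring_small: plain cork flask ring, 71 mm in diameter and 26 mm high, loose and light, lying flat on the bench. Its top has a round recess 52 mm in diameter with a closed floor 17 mm above the ring's underside; a flask stands upright in the recess on that floor. Origin: centre of the underside, on the bench; z axis up. The smallest ring; the smallest flask fits its recess closely and centres itself in it
- ring_middle: plain cork flask ring, 100 mm in diameter and 26 mm high, loose and light, lying flat on the bench. Its top has a round recess 70 mm in diameter with a closed floor 16 mm above the ring's underside; a flask stands upright in the recess on that floor. Origin: centre of the underside, on the bench; z axis up. The middle ring; the middle flask has about 8 mm of play in it
- ring_large: plain cork flask ring, 113 mm in diameter and 26 mm high, loose and light, lying flat on the bench. Its top has a round recess 80 mm in diameter with a closed floor 16 mm above the ring's underside; a flask stands upright in the recess on that floor. Origin: centre of the underside, on the bench; z axis up. The largest ring; the largest flask has about 6 mm of play in it
- glass_beaker: bystander: glass beaker, 83 x 92 mm across and 118 mm high, standing on the bench behind the rings. Origin: centre of the underside
- squeeze_bottle: bystander: white wash bottle with a bent spout, 61 mm in diameter and 188 mm high over the spout, on the bench to the right of the rings. Origin: on the bench under the spout's side of the bottle; the bottle's axis stands 23 mm from it along its own +y
Mind the look-alikes: they are no part of the job. What is shaped like the flask_small but blue or orange is not meant.

How it is judged:
At the end, for the whole second after the job is handed in: Each flask stands in the ring of its own size, its foot down in the recess (11 to 22 mm above the ring's underside), within 12 mm of the ring's centre and within 5 degrees of upright, at rest and released; the rings lie flat (horizontal distance between flask_small and ring_small below 0.012 m and z of flask_small in the frame of ring_small between 0.011 and 0.022 m and angle between each of flask_small, flask_middle, flask_large's own z axis and vertical below 0.09 rad and linear speed of each of flask_small, flask_middle, flask_large below 0.02 m/s and contact force between each of flask_small, flask_middle, flask_large and the fingers below 0.1 N and horizontal distance between flask_middle and ring_middle below 0.012 m and z of flask_middle in the frame of ring_middle between 0.011 and 0.022 m and horizontal distance between flask_large and ring_large below 0.012 m and z of flask_large in the frame of ring_large between 0.011 and 0.022 m and angle between each of ring_small, ring_middle, ring_large's own z axis and vertical below 0.06 rad); the robot touches nothing.
It fails at once if a flask is tipped over (leans more than 35 degrees) (angle between any of flask_small, flask_middle, flask_large's own z axis and vertical above 0.61 rad).
It fails at once if a flask is dropped (falls faster than 0.6 m/s out of the fingers) ((linear speed of flask_small above 0.6 m/s and contact force between flask_small and the fingers below 0.1 N) or (linear speed of flask_middle above 0.6 m/s and contact force between flask_middle and the fingers below 0.1 N) or (linear speed of flask_large above 0.6 m/s and contact force between flask_large and the fingers below 0.1 N)).
It fails at once if a ring is moved more than 40 mm from where it lay (distance of any of ring_small, ring_middle, ring_large from where it was at the start of the episode above 0.04 m).
It fails at once if the beaker or the wash bottle is moved more than 25 mm or tipped (distance of any of glass_beaker, squeeze_bottle from where it was at the start of the episode above 0.025 m or angle between any of glass_beaker, squeeze_bottle's own z axis and vertical above 0.3 rad).
It also fails if it takes over 104 s, if anything falls off the work surface, if the arm or the gripper's body presses on something with over 40 N, if the wrist force passes 120 N, or if a joint passes its speed limit or range.

## Working session

There is one attempt and no reset: what is moved stays moved. The work goes in short steps, each a Python script; the robot and the scene stay as the last script left them, time stands still between calls to the robot, and variables do not carry over. Pictures are saved under pics/ and viewed, about 12 in all and at most 16, crops included, and the job is handed in when it is done.

```bash
ls; mkdir -p pics; python3 - <<'E'
from station import env, effector, solver, viewer, workorder, search_frame, tip_of
import cv2,numpy as np
np.set_printoptions(precision=4,suppress=True)
for c in ("side","top"):
    p,d=viewer.read_camera(c); cv2.imwrite(f"pics/{c}0.png",cv2.resize(p[:,:,::-1],(768,576)))
    i=viewer.camera_info(c); print(c,i)
    for n in "flask_small flask_middle flask_large ring_small ring_middle ring_large glass_beaker squeeze_bottle".split():
        for f in (tip_of,search_frame):
            print(n,f.__name__,[(np.round(r["at"],3).tolist(),round(r["score"],2)) for r in f(c,n)])
s=env.sense(); print(s["t"],s["ee_pos"],s["tcp_rot"],s["wrist_force"])
E
```

```text
pics
side {'intrinsics': array([[495.2012,   0.    , 251.036 ],
       [  0.    , 495.2012, 192.6613],
       [  0.    ,   0.    ,   1.    ]]), 'dist_coeffs': array([-0.1844,  0.    ,  0.    ,  0.    ,  0.    ]), 'eye': array([ 0.4566, -0.5805,  0.8774]), 'rotation': array([[ 0.9989,  0.0223, -0.041 ],
       [-0.0443,  0.7273, -0.6849],
       [ 0.0146,  0.686 ,  0.7275]])}
flask_small call [([0.495, 0.003, 0.001], 0.91), ([0.396, 0.147, -0.004], 0.68), ([0.537, 0.128, 0.018], 0.45)]
flask_small call [([0.399, 0.136, 0.048], 0.94), ([0.489, -0.006, 0.052], 0.79), ([0.543, 0.126, 0.072], 0.74)]
flask_middle call [([0.462, 0.275, 0.016], 0.72)]
flask_middle call [([0.46, 0.264, 0.076], 0.67)]
flask_large call [([0.546, 0.384, 0.018], 0.57), ([0.547, 0.384, -0.003], 0.39)]
flask_large call [([0.539, 0.364, 0.091], 0.82)]
ring_small call [([0.463, 0.273, -0.001], 0.58), ([0.456, 0.274, 0.015], 0.39)]
ring_small call [([0.462, 0.248, 0.021], 0.66)]
ring_middle call [([0.548, 0.384, -0.003], 0.8)]
ring_middle call [([0.527, 0.344, 0.021], 0.74)]
ring_large call [([0.53, 0.132, -0.002], 0.
[... 966 characters left out ...]
]
flask_large call [([0.545, 0.382, 0.02], 0.71)]
flask_large call []
ring_small call []
ring_small call []
ring_middle call [([0.551, 0.383, 0.004], 0.53)]
ring_middle call [([0.523, 0.346, 0.028], 0.48)]
ring_large call [([0.535, 0.129, 0.002], 0.56)]
ring_large call [([0.533, 0.139, 0.024], 0.71), ([0.602, 0.022, 0.118], 0.46)]
glass_beaker call [([0.61, 0.272, -0.0], 0.71)]
glass_beaker call [([0.617, 0.273, 0.04], 0.78)]
squeeze_bottle call [([0.606, -0.008, -0.001], 0.63)]
squeeze_bottle call [([0.534, 0.139, 0.026], 0.64), ([0.605, 0.022, 0.118], 0.6)]
1.7 [0.2703 0.5912 0.2146] [[ 0.9094  0.      0.4158]
 [-0.4158  0.      0.9094]
 [ 0.     -1.      0.    ]] [-0.4608  0.2664  0.023 ]
```

View pics/side0.png

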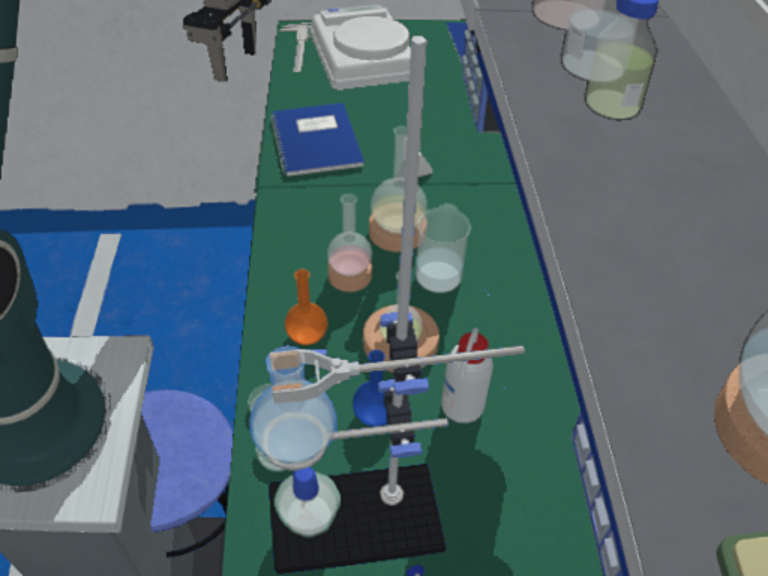

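View pics/top0.png

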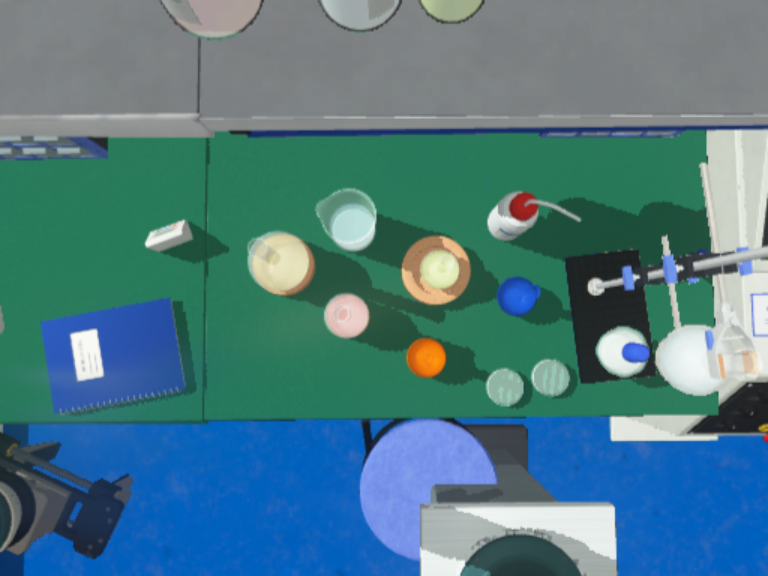

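The look-alikes for flask_small, in the side view at 768 px width, are:
- orange flask at (305,320)
- blue flask at (375,405)
- clear, pale flask in the big ring at (403,325), partly hidden by the stand rod

By the description, the pale one is the small flask; in the top view it is at (440,268). The pink flask at top (347,315) is the middle one and the yellow flask at top (282,262) is the large one. Next I'll check the choice and the neck tips in close crops.

```bash
cat > h.py <<'E'
from station import env, effector, solver, viewer, workorder, search_frame, tip_of
import cv2,numpy as np
np.set_printoptions(precision=4,suppress=True)
def proj(c,P):
    i=viewer.camera_info(c); q=(np.atleast_2d(P)-i["eye"])@i["rotation"]*[1,-1,-1]
    return cv2.projectPoints(q,np.zeros(3),np.zeros(3),i["intrinsics"],i["dist_coeffs"])[0][:,0]
def ray(c,uv):
    i=viewer.camera_info(c); n=cv2.undistortPoints(np.array([[uv]],float),i["intrinsics"],i["dist_coeffs"])[0,0]
    return i["eye"],i["rotation"]@np.array([n[0],-n[1],-1])
def atz(c,uv,z):
    e,d=ray(c,uv); return e+d*(z-e[2])/d[2]
def tri(a,b):   # pixel in side, pixel in top
    e1,d1=ray("side",a); e2,d2=ray("top",b)
    s=np.linalg.lstsq(np.c_[d1,-d2],e2-e1,rcond=None)[0]
    p,q=e1+s[0]*d1,e2+s[1]*d2
    return (p+q)/2,np.linalg.norm(p-q)
def crops(name,Ps,r=32,k=6):
    rows=[]
    for c in ("side","top"):
        im=viewer.read_camera(c)[0][:,:,::-1]; row=[]
        for P in Ps:
            u=np.round(proj(c,P)[0]).astype(int); print(c,"crop corner",u-r)
            t=cv2.resize(cv2.copyMakeBorder(im,r,r,r,r,0)[u[1]:u[1]+2*r,u[0]:u[0]+2*r],None,fx=k*.66,fy=k*.66,interpolation=3)
            for g in range(0,2*r,10):
                x=int(g*k*.66); t[:4,x:x+1]=255; t[x:x+1,:4]=255; t[x:x+1,::8]=t[x:x+1,::8]//2; t[::8,x:x+1]=t[::8,x:x+1]//2
            row.append(t)
        rows.append(np.hstack(row))
    cv2.imwrite("pics/"+name,np.vstack(rows))
E
python3 - <<'E'
from h import *
crops("c1.png",[[.527,.129,.12],[.461,.275,.13],[.546,.383,.17]])
E
```

```text
side crop corner [232 162]
side crop corner [200 113]
side crop corner [234  70]
top crop corner [263 148]
top crop corner [197 178]
top crop corner [143 137]
```

View pics/c1.png

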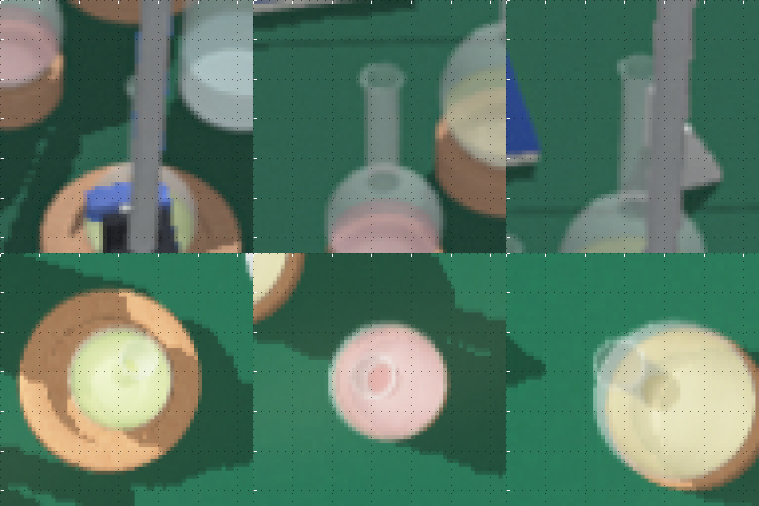

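```bash
python3 - <<'E'
from h import *
print("tri mid",tri((232.3,131.9),(228.1,209.1)),"large",tri((266.6,86.7),(171.8,165)),"small",tri((269.6,183.7),(298.1,173.8)))
for n,u,z in (("mid lip",(228.1,209.1),.166),("mid bulb",(231.3,210.3),.053),("lg lip",(171.8,165),.214),("lg bulb",(185.7,175.4),.064),("sm lip",(298.1,173.8),.151),("sm bulb",(293.3,179.6),.048),("ringL",(290.8,180.3),.026)):
    print(n,atz("top",u,z))
R=np.array([[1,0,0],[0,0,1],[0,-1,0.]])
for a in (0,30,60,90,-30,-60):
    t=np.radians(a); z=np.array([np.sin(t),np.cos(t),0]); y=np.array([0,0,-1.]); M=np.c_[np.cross(y,z),y,z]
    print(a,[solver.inverse_kinematics(p,M) is not None for p in ([.53,.13,.10],[.53,.13,.4],[.546,.383,.4],[.46,.275,.35],[.42,.39,.08],[.42,.39,.4])])
E
```

```text
tri mid (array([0.4627, 0.2737, 0.169 ]), np.float64(0.0007670092211000555)) large (array([0.5467, 0.38  , 0.216 ]), np.float64(0.0029625384609960562)) small (array([0.5365, 0.1261, 0.1524]), np.float64(0.00029202646488721664))
mid lip [0.4624 0.2739 0.166 ]
mid bulb [0.4625 0.2744 0.053 ]
lg lip [0.5484 0.3805 0.214 ]
lg bulb [0.545  0.3803 0.064 ]
sm lip [0.5365 0.126  0.151 ]
sm bulb [0.5347 0.1262 0.048 ]
ringL [0.5353 0.1302 0.026 ]
0 [True, True, True, True, True, True]
30 [True, True, True, True, True, True]
60 [True, True, True, True, True, True]
90 [True, True, True, True, True, True]
-30 [True, True, True, True, True, True]
-60 [True, True, True, True, True, True]
```

```bash
cat >> h.py <<'E'
def rot(a):
    t=np.radians(a); z=np.array([np.sin(t),np.cos(t),0]); y=np.array([0,0,-1.]); return np.c_[np.cross(y,z),y,z]
HI=0.37
def st(m=""):
    s=env.sense(); print(m,"t=%.1f"%s["t"],"tcp",s["ee_pos"],"F",s["wrist_force"],"w %.4f"%s["gripper_width"]); return s
def pick(x,y,z):
    env.movel([x,y,z+.12],rate=.2); env.movel([x,y,z],rate=.12)
    s=st("before"); effector.grasp(25); st("grasped")
    env.movel([x,y,z+.04],rate=.08); st("lifted")
def place(x,y,z):
    """z = TCP height expected at touch-down"""
    env.movel([x,y,z+.05],rate=.2); env.movel([x,y,z+.006],rate=.06); env.pause(.3)
    f0=env.sense()["wrist_force"][2]
    for k in range(8):
        p=env.sense()["ee_pos"]; env.movel([x,y,z+.0045-.0015*k],rate=.02)
        f=env.sense()["wrist_force"][2]
        if f-f0>1.5: break
    st("touch k=%d df=%.2f"%(k,f-f0))
def go(x,y):
    p=env.sense()["ee_pos"]; env.movel([p[0],p[1],HI],rate=.2); env.movel([x,y,HI],rate=.25)
E
python3 - <<'E'
from h import *
env.movel([.27,.591,HI],rate=.2)
env.reach([.536,.127,HI],rot(0)); st("above")
pick(.536,.127,.097)
crops("c2.png",[[.536,.127,.10]],r=40)
E
```

```text
above t=4.7 tcp [0.5358 0.1282 0.3698] F [-0.361   0.0996  0.0723] w 0.0917
before t=6.7 tcp [0.5366 0.1271 0.0977] F [-0.1495  0.3958 -0.0263] w 0.0916
grasped t=7.9 tcp [0.536 0.127 0.097] F [ 0.001  -0.6863 -1.0862] w 0.0150
lifted t=8.5 tcp [0.5359 0.1271 0.1371] F [ 0.2743 -0.5702 -1.1642] w 0.0150
side crop corner [228 161]
top crop corner [255 137]
```

View pics/c2.png

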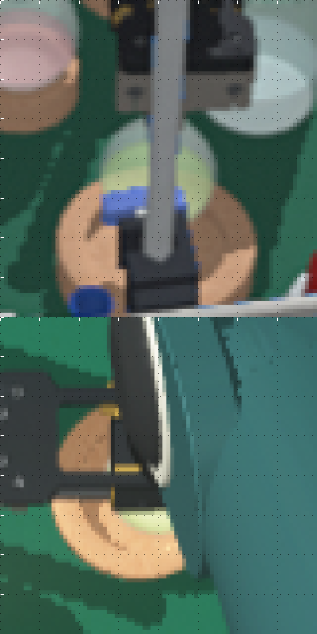

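The pale flask is held by the neck and lifted clear of the large ring (side crop, around (155,165)). Next I'll park it on the bench.

```bash
sed -i 's/f-f0>1.5/f-f0>1.0/' h.py; python3 - <<'E'
from h import *
go(.42,.39); place(.42,.39,.081)
effector.release(); st("rel"); p=env.sense()["ee_pos"]; env.movel([p[0],p[1],.25],rate=.15); env.movel([p[0],p[1],HI],rate=.2)
env.movel([.36,.15,HI],rate=.3); st()
for n in ("flask_small","flask_large","flask_middle","ring_large"):
    for c in ("side","top"):
        viewer.read_camera(c); print(n,c,[(np.round(r["at"],3).tolist(),round(r["score"],2)) for r in tip_of(c,n)])
crops("c3.png",[[.42,.39,.11],[.535,.13,.026],[.5465,.381,.17]])
E
```

```text
touch k=4 df=7.38 t=15.0 tcp [0.4211 0.3909 0.0809] F [-0.7767  0.0582  6.0954] w 0.0150
rel t=16.2 tcp [0.42   0.39   0.0795] F [ 0.0003 -0.2022  0.9513] w 0.0919
 t=19.2 tcp [0.3601 0.1513 0.3697] F [ 0.2183 -0.2736 -0.1512] w 0.0923
flask_small side [([0.395, 0.145, -0.002], 0.93), ([0.497, 0.004, 0.004], 0.87), ([0.42, 0.388, 0.0], 0.57)]
flask_small top [([0.392, 0.15, -0.002], 0.94), ([0.491, -0.002, -0.002], 0.65)]
flask_large side [([0.548, 0.384, 0.017], 0.87)]
flask_large top [([0.545, 0.38, 0.016], 0.86)]
flask_middle side [([0.459, 0.272, 0.015], 0.71)]
flask_middle top [([0.464, 0.277, 0.021], 0.61)]
ring_large side [([0.535, 0.132, -0.002], 0.65)]
ring_large top [([0.54, 0.132, 0.003], 0.58)]
side crop corner [182  89]
side crop corner [234 190]
side crop corner [234  70]
top crop corner [145 197]
top crop corner [259 148]
top crop corner [144 137]
```

View pics/c3.png

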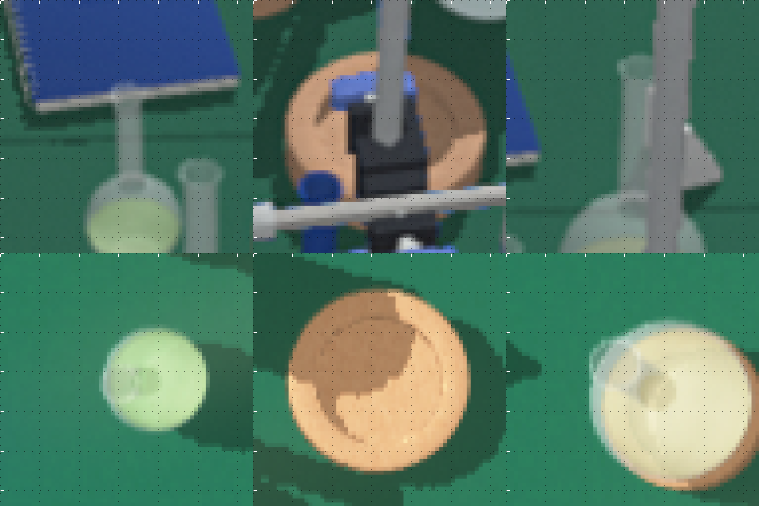

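The small flask stands upright on the bench (side crop (128,170)) and the large ring is empty and unmoved. Next is the large flask.

```bash
sed -i 's/z+.0045-.0015\*k/z+.005-.001*k/; s/range(8)/range(10)/' h.py; python3 - <<'E'
from h import *
env.movel([.5465,.3805,HI],rate=.25); pick(.5465,.3805,.160)
go(.5353,.1302); st("carry"); place(.5353,.1302,.160)
effector.release(); st("rel"); p=env.sense()["ee_pos"]; env.movel([p[0],p[1],HI],rate=.15)
env.movel([.36,.2,HI],rate=.3); st()
for n in ("flask_large","ring_middle","ring_large","flask_middle"):
    for c in ("side","top"):
        viewer.read_camera(c); print(n,c,[(np.round(r["at"],3).tolist(),round(r["score"],2)) for r in tip_of(c,n)])
crops("c4.png",[[.5353,.1302,.12],[.4625,.274,.13],[.547,.383,.026]])
E
```

```text
before t=23.2 tcp [0.5471 0.3809 0.161 ] F [-0.238  -0.2314 -0.3203] w 0.0920
grasped t=24.3 tcp [0.5465 0.3805 0.16  ] F [ 0.2907 -0.0278 -0.3716] w 0.0197
lifted t=25.0 tcp [0.5464 0.3805 0.2002] F [ 0.1768  0.496  -1.0227] w 0.0201
carry t=27.1 tcp [0.5351 0.1319 0.3697] F [-1.0267  0.6728 -1.9857] w 0.0205
touch k=1 df=1.39 t=29.8 tcp [0.5353 0.1302 0.1639] F [ 0.0774 -0.1332  0.7277] w 0.0202
rel t=30.9 tcp [0.5353 0.1302 0.164 ] F [ 0.0618  0.2791 -0.2958] w 0.0917
 t=33.2 tcp [0.361  0.1994 0.37  ] F [ 0.5424 -0.2539 -0.0926] w 0.0918
flask_large side [([0.536, 0.133, 0.014], 0.77)]
flask_large top [([0.534, 0.131, 0.018], 0.86)]
ring_middle side [([0.546, 0.385, -0.001], 0.89)]
ring_middle top [([0.549, 0.38, 0.003], 0.79), ([0.606, 0.274, -0.0], 0.56)]
ring_large side [([0.533, 0.131, -0.001], 0.6)]
ring_large top [([0.537, 0.131, -0.002], 0.77)]
flask_middle side [([0.458, 0.274, 0.018], 0.83)]
flask_middle top []
side crop corner [236 161]
side crop corner [200 113]
side crop corner [233 115]
top crop corner [263 144]
top crop corner [197 177]
top crop corner [155 144]
```

View pics/c4.png

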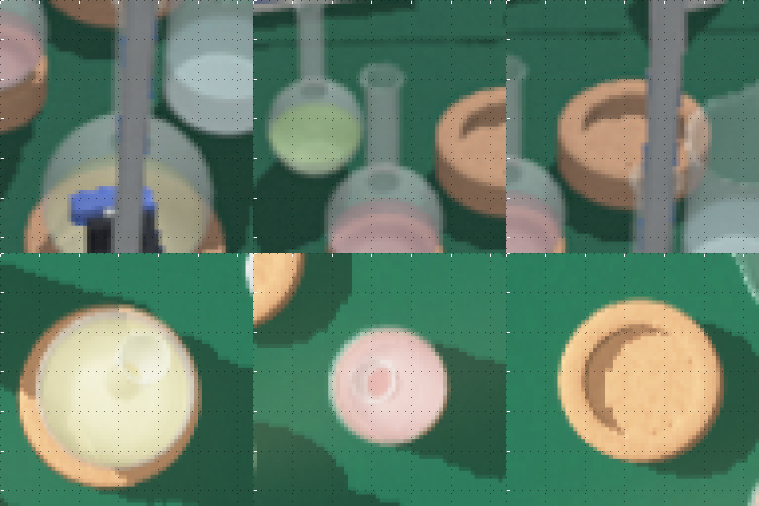

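```bash
python3 - <<'E'
from h import *
for n,u,z in (("lg lip",(299.9,169.8),.214),("lg bulb",(292.8,178.6),.064),("ringL",(290.8,180.4),.026),("ringM",(188.8,176.3),.026)):
    print(n,atz("top",u,z))
m=(188.8,176.3); x,y=atz("top",m,.026)[:2]
env.reach([.4625,.274,HI],rot(30)); pick(.4625,.274,.114)
go(x,y); place(x,y,.113)
effector.release(); st("rel"); p=env.sense()["ee_pos"]; env.movel([p[0],p[1],HI],rate=.15)
env.movel([.36,.2,HI],rate=.3); st()
for n in ("flask_middle","ring_middle","ring_small","flask_small"):
    for c in ("side","top"):
        viewer.read_camera(c); print(n,c,[(np.round(r["at"],3).tolist(),round(r["score"],2)) for r in tip_of(c,n)])
crops("c5.png",[[x,y,.1],[.4625,.274,.026],[.42,.39,.1]])
E
```

```text
lg lip [0.537  0.1293 0.214 ]
lg bulb [0.5355 0.1289 0.064 ]
ringL [0.5351 0.1302 0.026 ]
ringM [0.5471 0.3796 0.026 ]
before t=36.6 tcp [0.463  0.2743 0.1147] F [0.7278 0.3367 0.6119] w 0.0917
grasped t=37.7 tcp [0.4625 0.2741 0.114 ] F [-0.5616  0.8473 -0.6364] w 0.0233
lifted t=38.3 tcp [0.4623 0.2739 0.154 ] F [ 0.2132 -0.3761 -1.4738] w 0.0231
touch k=6 df=5.80 t=44.4 tcp [0.5477 0.3799 0.1129] F [-1.1744 -0.4276  4.7183] w 0.0232
rel t=45.5 tcp [0.5472 0.3796 0.112 ] F [ 0.4132 -0.2324  0.4945] w 0.0916
 t=48.3 tcp [0.3607 0.2008 0.3701] F [-0.0716  0.18   -0.0753] w 0.0921
flask_middle side [([0.546, 0.379, 0.014], 0.72)]
flask_middle top [([0.55, 0.383, 0.018], 0.91)]
ring_middle side [([0.545, 0.384, -0.001], 0.85)]
ring_middle top [([0.55, 0.383, -0.002], 0.85)]
ring_small side [([0.46, 0.274, -0.0], 0.76)]
ring_small top [([0.465, 0.273, 0.001], 0.88)]
flask_small side [([0.395, 0.147, -0.003], 0.64), ([0.463, 0.274, -0.0], 0.62), ([0.494, 0.002, -0.002], 0.59)]
flask_small top [([0.394, 0.151, -0.002], 0.97), ([0.495, -0.001, 0.002], 0.7)]
side crop corner [234  93]
side crop corner [201 145]
side crop corner [183  92]
top crop corner [151 141]
top crop corner [200 179]
top crop corner [146 197]
```

View pics/c5.png

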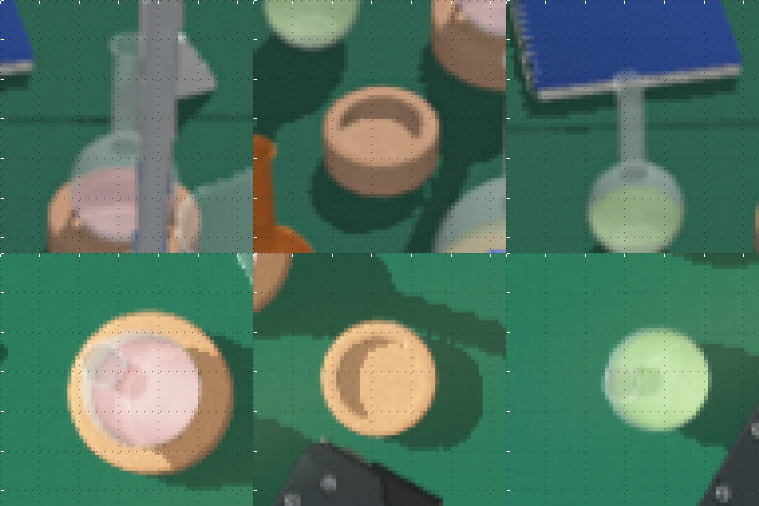

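```bash
python3 - <<'E'
from h import *
for n,u,z in (("mid bulb",(187.1,175.6),.052),("ringM",(189.1,176.2),.026),("ringS",(231.8,210.8),.026),("sm lip",(175.8,230.1),.135),("sm bulb",(184.4,229.1),.032)):
    print(n,atz("top",u,z))
x,y=atz("top",(231.8,210.8),.026)[:2]
env.reach([.42,.39,HI],rot(0)); pick(.42,.39,.081)
go(x,y); place(x,y,.098)
effector.release(); st("rel"); p=env.sense()["ee_pos"]; env.movel([p[0],p[1],HI],rate=.15)
env.movel([.36,.1,HI],rate=.3); st()
for n in ("flask_small","ring_small","flask_middle","ring_middle","flask_large","ring_large"):
    for c in ("side","top"):
        viewer.read_camera(c); print(n,c,[(np.round(r["at"],3).tolist(),round(r["score"],2)) for r in tip_of(c,n)])
crops("c6.png",[[x,y,.09],[.547,.38,.1],[.535,.13,.12]])
E
```

```text
mid bulb [0.5459 0.3791 0.052 ]
ringM [0.5474 0.3789 0.026 ]
ringS [0.4619 0.2749 0.026 ]
sm lip [0.4192 0.3882 0.135 ]
sm bulb [0.4188 0.3887 0.032 ]
before t=52.2 tcp [0.4205 0.3904 0.0817] F [-0.6483 -0.1263  0.0807] w 0.0919
grasped t=53.4 tcp [0.42  0.39  0.081] F [ 0.3223  0.2387 -0.6762] w 0.0148
lifted t=54.0 tcp [0.42   0.39   0.1212] F [ 0.6709  0.0718 -1.1609] w 0.0151
touch k=4 df=1.25 t=59.7 tcp [0.4619 0.2748 0.0989] F [0.1416 0.3637 0.2283] w 0.0149
rel t=60.9 tcp [0.4619 0.2748 0.099 ] F [-0.2606 -0.7809  0.0105] w 0.0917
 t=63.7 tcp [0.3605 0.1012 0.3702] F [-0.7424  0.4109 -0.0095] w 0.0919
flask_small side [([0.497, 0.007, -0.0], 0.89), ([0.398, 0.146, -0.004], 0.85), ([0.464, 0.273, 0.017], 0.62)]
flask_small top [([0.396, 0.149, -0.003], 0.65), ([0.462, 0.278, 0.018], 0.61), ([0.49, -0.002, 0.002], 0.58)]
ring_small side [([0.461, 0.271, 0.0], 0.74)]
ring_small top [([0.466, 0.274, 0.002], 0.54)]
flask_middle side [([0.532, 0.132, 0.001], 0.63)]
flask_middle top [([0.547, 0.383, 0.017], 0.96)]
ring_middle side [([0.533, 0.132, -0.002], 0.23)]
ring_middle top [([0.551, 0.383, 0.001], 0.62)]
flask_large side [([0.535, 0.132, 0.017], 0.86)]
flask_large top [([0.534, 0.129, 0.017], 0.83)]
ring_large side [([0.531, 0.134, -0.001], 0.71)]
ring_large top [([0.537, 0.128, -0.001], 0.7)]
side crop corner [200 126]
side crop corner [234  93]
side crop corner [236 161]
top crop corner [198 178]
top crop corner [151 141]
top crop corner [263 144]
```

View pics/c6.png

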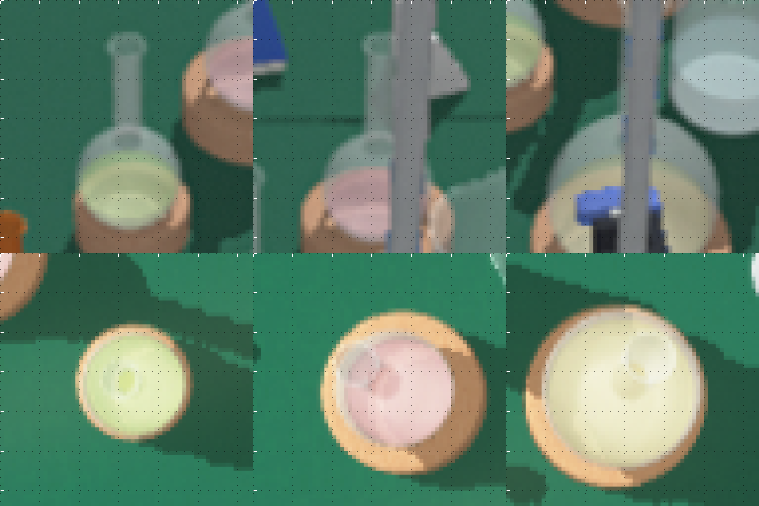

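```bash
python3 - <<'E'
from h import *
print("small lip",tri((231.8,137.1),(229.3,210.1)),"ringS",atz("top",((132/3.96)+198,(382-253)/3.96+178),.026))
workorder.finish_job(); st("done")
E
```

```text
small lip (array([0.4612, 0.2722, 0.1552]), np.float64(0.001199884219524277)) ringS [0.4625 0.276  0.026 ]
the job is handed in; nothing more can be done
the job is handed in; nothing more can be done
```

I moved all three flasks into the rings of their own size and handed the job in at about 64 s of the 104 s allowed. The small flask waited on free bench at (0.42, 0.39). The large flask then went to the large ring, the middle flask to the middle ring, and the small flask to the small ring.

**Last checks:** The final crops show all three flasks upright and released, with the fingers away from them. I measured each flask against its ring:

| Flask | Distance from ring centre | Foot height above the bench (network) |
|---|---|---|
| small | within about 4 mm | 17–18 mm |
| middle | about 2 mm | 17 mm (14–18 mm just after placing) |
| large | about 1–2 mm | 17 mm |

The rings measured within about 1–2 mm of where they lay. Nothing touched the beaker or wash bottle that I could see, but I did not measure their positions again at the end.

**What disagreed:**
- **Small flask height:** the lip measured 155 mm high against 152 mm expected. That is within the calibration error, and the touch-down was within 1 mm of the expected height.
- **Large flask touch-down:** it came about 4 mm higher than its grasp height. It may have sat deeper in the grip, but I did not settle the cause, and the later height readings were normal.
- **Network errors:** in the last side view the network took the large flask for the middle one. The blue and orange look-alikes were also reported as the small flask throughout, and I ignored them.

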